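Set the power step on a resistance-soldering unit and switch it on

TASK

Get the resistance-soldering unit ready for the next joint: with a fingertip, push the long selector handle on its sloping panel round, click by click, until it rests in the sixth of its eight steps (counted clockwise from the smallest dot), and take the finger away. Only then press the far half of the rocker switch down to turn the unit on. Push the handle from one side without gripping it, and leave the small timer knob and all the things lying about as they are.

Things in the scene. Friction and masses are not known exactly. Their poses are not given: they have to be found in the camera images.
- unit: resistance-soldering unit, fixed: grey console case 260 mm deep (x), 280 wide (y), 126 high. Its aluminium panel, 180 mm long, rises 18 degrees away from the robot, from 70 mm above the bench at the front to 126; flat top behind it. Origin: centre of the underside, x to its back, y to its left. Panel: selector left; ammeter (10 mm proud) right far; rocker right near; timer knob just right of the middle, near
- selector_axis (a point): point on the selector's turning axis, 20 mm out from the panel's surface, fixed to the panel; its x points up the slope of the panel, y to the unit's left, z straight out of the panel along the turning axis. Round it, 51 mm from the axis, stand eight printed dots, growing from step 1 to step 8; nothing else stands on the panel within 80 mm of the axis
- selector (a joint): selector angle, rad, growing clockwise as seen looking at the panel: 0 at step 1, eight click steps 0.5236 (30 degrees) apart, stops just beyond the ends; step 6 is 2.618. Starts in one of steps 1 to 4. At step 1 the pointer is 105 degrees anticlockwise from straight up the slope, at step 6 45 clockwise from it. 0.2 N m breaks it loose; past halfway it jumps into the next step and stays there
- pointer_tip (a point): pointer end of the selector handle, 42 mm from the axis, 20 mm out from the panel; x along the handle away from the axis, z out of the panel. Handle: black straight bar 13 mm wide, reaching 42 mm from the axis at the pointer (white line on top) and 20 mm behind it; upright sides from 8.5 to 34.5 mm out from the panel; below it a grey round skirt 45 mm across, 8.5 mm high. Push its side 20 to 40 mm from the axis
- rocker_on_half (a point): point fixed to the panel at the top of the raised (far, up-slope) half of the rocker switch when off: 10.5 mm out from the panel, 14 mm up the slope from the pivot; x up the slope, z out of the panel. Black rocker, 36 mm long (x), 22 wide, 2 mm bezel. Press this half along -z with about 4 N, here or up to its edge 4 mm further up the slope, till it lies level, 6.5 mm out from the panel
- power (a joint): tilt of the rocker switch in rad: 0 off (far half raised), 0.28 on (far half fully down); it snaps to the nearer end beyond the middle, 0.14, and stays
- timer_mark (a point): rim of the small round timer knob (aluminium, 25 mm across, 17.5 mm high), on the black line of its top, 9.5 mm from its axis; the knob turns easily and is to be left alone
- flux_jar: flux jar, 44 mm across and 48 mm tall, standing on the flat top of the unit behind the panel, on the left; origin at the centre of its underside; to be left where it is
- solder_dish: white ceramic dish, 60 mm across and 22 mm tall, standing on the flat top of the unit behind the panel, on the right; origin at the centre of its underside; to be left where it is
- handpiece: electrode pencil, 172 mm long and 16 mm thick, lying on the bench in front of the unit; origin under its middle, x along it towards the carbon tip; to be left where it is
- tweezers: steel tweezers, 160 mm long and 6 mm high, lying on the bench in front of the unit; origin under the middle, x along them; to be left where it is
- bench_block: square steel bench block, 75 x 75 x 20 mm, on the bench to the right of the unit; origin at the centre of its underside; to be left where it is
- bangle: brass bangle, 64 mm across and 7 mm high, lying on the bench block; origin at the centre of its underside; to be left where it is
- hammer: hammer with a wooden handle, 240 mm long, lying on the bench to the left of the unit; origin under its middle, x towards the head; to be left where it is
- file: file with a wooden handle, 220 mm long, lying between the unit and the hammer; origin under its middle, x towards the file's point; to be left where it is

How it is judged (in metres and radians):
On the way, in this order (a step that is already met when the one before it is completed fails the run):
1. the selector rests in step 6 and the fingers have left it, the unit still off (value of joint selector between 2.518 and 2.718 rad and contact force between the fingers and selector below 0.1 N and value of joint power below 0.1 rad), for 0.3 s.
2. the rocker switch is pressed over to on (value of joint power above 0.22 rad), for 0.2 s.
At the end, for the whole second after the job is handed in: the selector rests in step 6 (within 0.1 rad of 2.618), the rocker switch is on (tilt over 0.22 rad), the timer knob is unturned (its mark within 3 mm of the start) and every loose thing is within 20 mm of where it began (value of joint selector between 2.518 and 2.718 rad and velocity of joint selector between -0.05 and 0.05 rad/s and value of joint power above 0.22 rad and distance of each of flux_jar, solder_dish, handpiece, tweezers, bench_block, bangle, hammer, file from where it was at the start of the episode below 0.02 m and distance of timer_mark from where it was at the start of the episode below 0.003 m); the robot touches nothing.
It fails at once if the unit is switched on while the selector is not in step 6 (value of joint power above 0.16 rad and not (value of joint selector between 2.468 and 2.768 rad)).
It fails at once if the selector handle is gripped: squeezed from both sides at once (contact force between the fingers and selector_c1 above 4 N and contact force between the fingers and selector_c2 above 4 N).
It fails at once if a loose thing is lifted, carried or pushed away (20 mm) (distance of any of flux_jar, solder_dish, handpiece, tweezers, bench_block, bangle, hammer, file from where it was at the start of the episode above 0.02 m).
It fails at once if the timer knob is turned (distance of timer_mark from where it was at the start of the episode above 0.003 m).
It also fails if it takes over 45 s, if anything falls off the work surface, if the arm or the gripper's body presses on something with over 40 N, if the wrist force passes 120 N, or if a joint passes its speed limit or range.

ROBOT

A 6-joint arm with a two-finger parallel gripper is mounted at the origin on the work surface. World frame = base frame: x ahead of the robot, y to its left, z up, the work surface at z = 0. Lengths are in mm, angles in rad, forces in N, time in s.
With the tool pointing down it reaches from about 275 to 825 mm from the base axis. Payload 4.9 kg.
Tool frame: the origin (TCP) lies on the mounting face of the last link; the fingertips stand 173 mm ahead of it and the grasp point (between the pads) lies 155 mm ahead of it; x points along the fingers, z is the direction in which the jaws open and shut, and the axes are right-handed (so a half turn about x gives the same grasp; the last joint's range is limited). The gripper opens to 85 mm and grips with 20 to 120 N. Pads are 22 mm wide; open, the fingers measure 114 mm over their backs; the gripper's body (76 mm by 85 mm) begins 54 mm behind the grasp point. The pads swing forward as they close: fully open they stand 13 mm farther back than shut.
Start: joints at [-1.457, 0.326, -0.193, 1.052, 0, 1.437], TCP at [134.911, -533.215, 404.681] pointing down, gripper open.
Joint ranges: [-2.65, 2.65], [-0.97, 1.79], [-1.3, 1.35], [-1.93, 2.1], [-1.47, 1.37], [-3.14, 3.14]. Speed limits (rad/s): [2.57, 2.57, 3.14, 3.14, 3.14, 3.14].

INTERFACE

Orientations are given as a unit quaternion [w, x, y, z].
In Python, from cell import bot gives the robot as it stands.
- The arm moves only by the tool move_arm, never from a script. Its argument "rows" is a list of rows, each a list of 3 entries, a list of its own where there are three numbers: the shift along the world's x, y, z in mm, then the turn about the world's z in rad, then the closure, from 0 (fully open) to 1 (shut). In form: [[[tx, ty, tz], twist, jaw], ...]. A call has exactly 10 rows; each row is the pose to reach, as a shift and turn from the pose commanded when the call began; what a row does not reach only later rows make up. A row lasts 1/8 s, in which the tool goes at most 62.5 mm and 10.7 degrees, less where a joint would pass 70% of its speed; a pose out of reach is approached as far as the arm can. A call with a gripper value outside its range is refused whole. The fingers move at their own pace and stop on an object; "force" is the grip in N (left out, the last holds). Time passes only in rows, so rows that repeat a pose let the fingers close, or fill a call up. It gives the time, the measured TCP pose, the force and the opening at its end, in the units of the state.
- bot.get_obs(): the state, without advancing time (a new reading comes with each control period).
- bot.capture(name): name is "side" or "top"; returns (picture, depth): 384x512x3 uint8, blue, green, red; 384x512 float32, mm along the optical axis (not along the pixel's ray), 0 where there is no reading.
- bot.get_calibration(name): a dict with "fx", "fy", "cx", "cy" (pixels), "k1" (the pictures are not rectified: a ray, as slopes to the right and down, at radius r is drawn at 1 + k1 r^2 times it, then the intrinsics apply), "rvec" (rotation vector, rad) and "tvec" (3), from world to camera coordinates, as OpenCV has them. Camera axes: x right, y down, z forward; pixel columns grow to the right and rows downward; lengths in mm; the calibration is good to about 2 mm. A picture is of the moment at which its call begins. get_calibration takes no time and is no camera call.
- bot.job_done(): hands the job in, once; it reports no verdict.
The state is a dict: "time_s": time; "joint_pos": joint angles; "joint_velocities": joint speeds; "effort": joint torques, N m; "tool_pos": TCP position; "ee_rot": TCP orientation; "ft_force": force on the tool from outside, world axes, zero at the start; "wrist_torque": the same for the moment, N m; "finger_gap": finger opening in mm.
Only numpy, scipy, OpenCV 4.12 (cv2) and the standard library are available. Lean on these libraries where they do the work, as an engineer would, in place of code of your own. Each camera call takes 0.05 s, during which the arm holds its last target.

## Working session

There is one attempt and no reset: what is moved stays moved. The work goes in short steps, Python scripts to look and compute and a tool call to move; the robot and the scene stay as the last step left them, time stands still between calls to the robot, and variables do not carry over. Pictures are saved under pics/ and viewed, and the job is handed in when it is done.

Besides the shell and the picture viewer there is one more tool, called after "Emit:" by a JSON object that holds its "fn" and its "kwargs", one argument or row to a line. move_arm: Moves the arm, as the interface text tells. Its arguments: {"type":"object","properties":{"rows":{"type":"array"},"force":{"type":"number"}},"required":["rows"]}

```bash
ls; mkdir -p pics
python3 - <<'E'
from cell import bot
import cv2,numpy as np
print(bot.get_obs())
for n in("side","top"):
    p,d=bot.capture(n); cv2.imwrite(f"pics/{n}0.png",p); np.save(f"pics/{n}0.npy",d); cv2.imwrite(f"pics/{n}0b.png",cv2.resize(p,(800,600),interpolation=cv2.INTER_CUBIC))
    print(n,bot.get_calibration(n))
E
```

```text
pics
{'time_s': 0.0, 'joint_pos': array([-1.45718545e+00,  3.26893569e-01, -1.93563501e-01,  1.05201768e+00,
       -2.53096101e-05,  1.43660612e+00]), 'joint_velocities': array([-0.00058948,  0.00061129, -0.0001725 ,  0.00177835,  0.0001443 ,
        0.00021259]), 'effort': array([ 4.98427144e-04, -4.43397760e+01,  2.62441939e+01,  1.55216135e-02,
        8.62903391e-06,  1.16093520e-05]), 'tool_pos': array([ 134.88041504, -532.9096029 ,  403.93673198]), 'ee_rot': array([ 0.55753711,  0.43479266,  0.55838043, -0.43395739]), 'ft_force': array([-0.4314452 ,  0.02227688, -0.16985804]), 'wrist_torque': array([0.00952234, 0.00514134, 0.02460988]), 'finger_gap': 85.0388200212713}
side {'fx': 490.71703918713615, 'fy': 490.71703918713615, 'cx': 258.391850216158, 'cy': 197.66506340330278, 'k1': -0.036023605374825865, 'rvec': array([ 2.129779  , -0.01753836,  0.01900452]), 'tvec': array([-507.20456191,  120.94366718, 1237.15494197])}
top {'fx': 433.0037288855598, 'fy': 433.0037288855598, 'cx': 255.18603848740096, 'cy': 198.27948334099457, 'k1': 0.015885305522510395, 'rvec': array([ 2.15385486, -2.08929741,  0.21859287]), 'tvec': array([  35.07453387,  533.98010593, 1041.46493715])}
```

View pics/side0b.png

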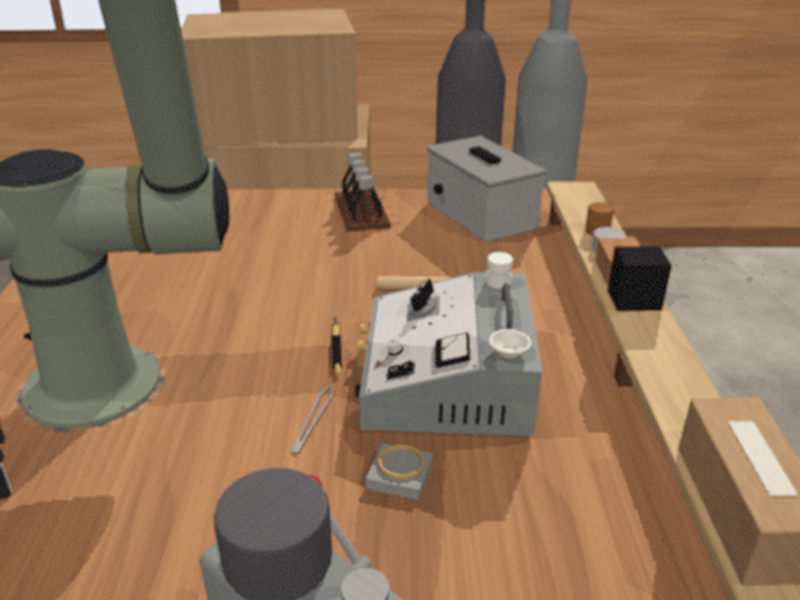

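View pics/top0b.png

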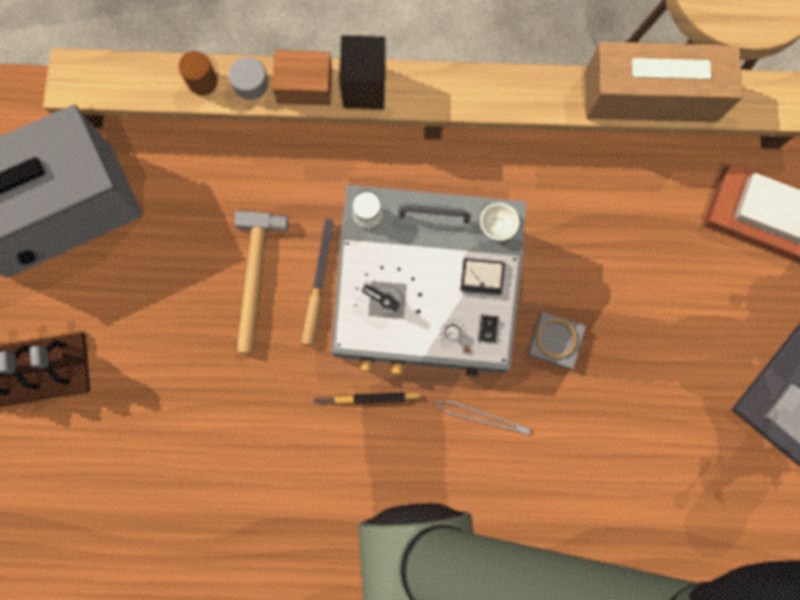

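The top view shows the unit at 800-scale px (335–525, 187–370). The selector is near (385,297) with its pointer towards the upper left, and the rocker is near (488,328). The side view shows the panel facing the robot. Next I'll crop in and localise.

```bash
cat > h.py <<'E'
import numpy as np,cv2
from cell import bot
def cal(n):
    c=bot.get_calibration(n); R=cv2.Rodrigues(np.array(c['rvec']))[0]; return c,R,np.array(c['tvec'])
def proj(n,P):
    c,R,t=cal(n); Q=np.atleast_2d(P)@R.T+t; s=Q[:,:2]/Q[:,2:]; f=1+c['k1']*(s**2).sum(1,keepdims=True)
    return s*f*[c['fx'],c['fy']]+[c['cx'],c['cy']]
def rays(n,px):
    c,R,t=cal(n); K=np.array([[c['fx'],0,c['cx']],[0,c['fy'],c['cy']],[0,0,1]])
    u=cv2.undistortPoints(np.array(px,float).reshape(-1,1,2),K,np.array([c['k1'],0,0,0.]))[:,0]
    return np.c_[u,np.ones(len(u))]
def cloud(n,d):
    c,R,t=cal(n); v,u=np.mgrid[:384,:512]; r=rays(n,np.c_[u.ravel(),v.ravel()])
    return (((r*d.reshape(-1,1))-t)@R).reshape(384,512,3)
def onplane(n,px,n0,d0):  # n0.P=d0
    c,R,t=cal(n); r=rays(n,px)@R; o=-t@R
    return o+r*((d0-o@n0)/(r@n0))[:,None]
E
python3 - <<'E'
from h import *
p=cv2.imread('pics/top0.png'); d=np.load('pics/top0.npy')
cv2.imwrite('pics/topc.png',cv2.resize(p[112:242,200:345],None,fx=5,fy=4.6,interpolation=cv2.INTER_CUBIC))
p=cv2.imread('pics/side0.png')
cv2.imwrite('pics/sidec.png',cv2.resize(p[155:280,225:350],None,fx=4.8,fy=4.8,interpolation=cv2.INTER_CUBIC))
W=cloud('top',d)
for (u,v) in [(230,165),(232,205),(300,165),(280,220),(310,178),(225,200)]: print(u,v,W[v,u].round(1))
# panel plane
m=np.zeros((384,512),bool); m[160:225,220:330]=1
P=W[m]; P=P[d[m]>0]
# ransac-ish
rng=np.random.default_rng(0);best=0
for i in range(500):
    a,b,c=P[rng.choice(len(P),3,False)]; n=np.cross(b-a,c-a); L=np.linalg.norm(n)
    if L<100: continue
    n/=L; n*=np.sign(n[2]); k=abs((P-a)@n)<2
    if k.sum()>best: best=k.sum();K=k
Q=P[K]; c=Q.mean(0); n=np.linalg.svd(Q-c)[2][2]; n*=np.sign(n[2])
print(best,len(P),n,c,n@c,'tilt',np.degrees(np.arccos(n[2])),'yaw',np.degrees(np.arctan2(-n[1],-n[0])))
E
```

```text
230 165 [599.4 114.7 117.7]
232 205 [506.6 107.3  90.7]
300 165 [602.8 -53.2 124.9]
280 220 [474.6 -10.4  83.5]
310 178 [572.  -77.5 123.2]
225 200 [518.5 124.8  90.4]
4102 7122 [-0.30705136  0.01879525  0.95150733] [538.63529819  13.0612451  100.45873401] -69.55598706135022 tilt 17.91622430025183 yaw -3.502823432465
```

View pics/topc.png

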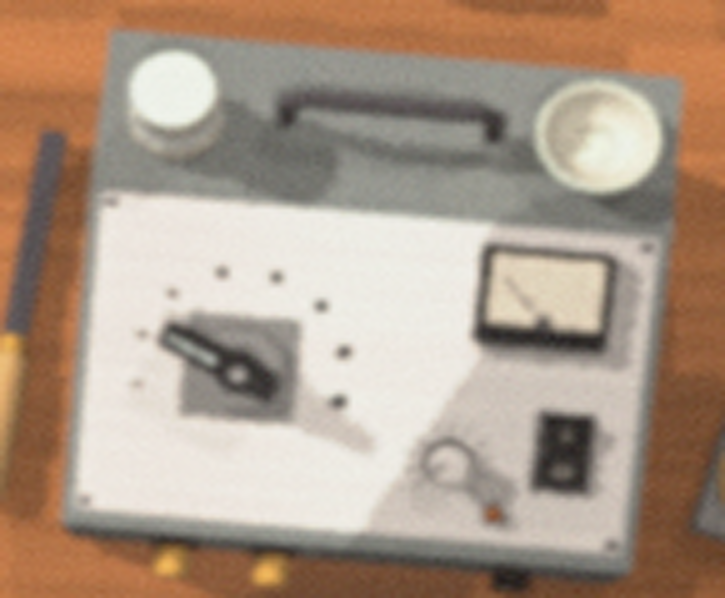

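View pics/sidec.png

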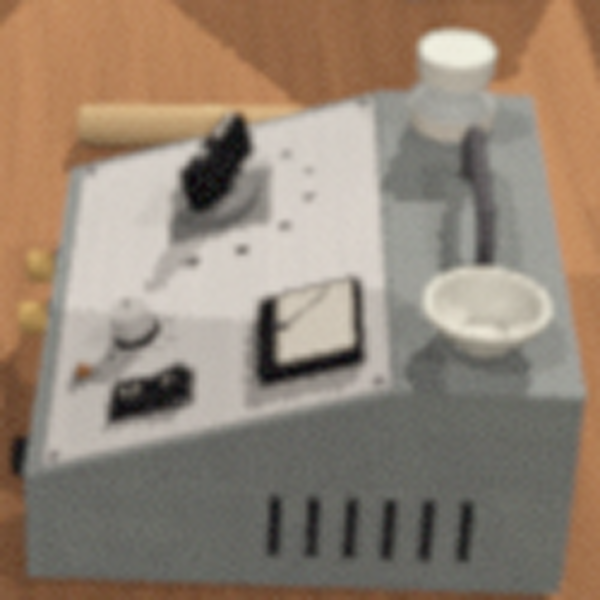

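```bash
cat > fit.py <<'E'
from h import *
from scipy.optimize import least_squares
def full(u,v,x0,y0,fx,fy): return [x0+(u+.5)/fx-.5,y0+(v+.5)/fy-.5]
T=[(137,384),(142,333),(173,293),(222,272),(277,277),(321,305),(344,352),(338,402)]
T=np.array([full(u,v,200,112,5,4.6) for u,v in T])
S={4:(287,154),5:(309,171),6:(309,196),7:(284,225),8:(243,249),9:(194,261)}
def refine(img,pts,r=3):
    g=cv2.cvtColor(cv2.imread(img),cv2.COLOR_BGR2GRAY).astype(float); o=[]
    for x,y in pts:
        for _ in range(3):
            X,Y=int(round(x)),int(round(y)); w=g[Y-r:Y+r+1,X-r:X+r+1]; w=np.clip(np.percentile(w,60)-6-w,0,None)
            yy,xx=np.mgrid[Y-r:Y+r+1,X-r:X+r+1]
            if w.sum()>0: x,y=(w*xx).sum()/w.sum(),(w*yy).sum()/w.sum()
        o.append([x,y])
    return np.array(o)
T2=refine('pics/top0.png',T); print((T2-T).round(2).tolist())
S1=np.array([full(u,v,225,155,4.8,4.8) for u,v in [(287,154),(309,171),(309,196),(284,225),(243,249),(194,261)]])
S2=refine('pics/side0.png',S1,2);print((S2-S1).round(2).tolist())
a=np.radians(18)
def unit(p): # selector point sx,sy on panel => params: world pos of axis foot, yaw
    x,y,z,th=p; Rz=cv2.Rodrigues(np.array([0,0,th]))[0]
    Rp=Rz@np.array([[np.cos(a),0,-np.sin(a)],[0,1,0],[np.sin(a),0,np.cos(a)]])
    return np.array([x,y,z]),Rp
ang=np.radians(-105+30*np.arange(8))
D=np.c_[51*np.cos(ang),-51*np.sin(ang),0*ang]
def res(p,s=True):
    o,R=unit(p); W=o+D@R.T
    r=(proj('top',W)-T2).ravel()
    if s: r=np.r_[r,(proj('side',W[2:])-S2).ravel()]
    return r
if __name__=='__main__':
    for s in(False,True):
        f=least_squares(res,[540,60,95,-0.06],args=(s,)) if s else least_squares(lambda q:np.r_[res(q,False)],[540,60,95,-.06])
        print(s,f.x.round(3),f.fun.reshape(-1,2).round(2).tolist())
    o,R=unit(f.x); print('plane depth value at foot', R[:,2]@o, ' depthfit', np.array([-0.30705136,0.01879525,0.95150733])@o)
E
python3 fit.py
```

```text
[[0.08, -0.03], [4.99, 0.81], [-0.18, -0.02], [-0.07, 0.02], [-0.15, -0.05], [-0.04, 0.15], [-0.09, -0.0], [-0.37, 0.27]]
[[-0.23, -0.06], [-0.09, -0.12], [-0.09, 0.04], [0.11, 0.05], [-0.29, 0.13], [-0.83, -0.09]]
False [ 5.48626e+02  6.94130e+01  5.91060e+01 -6.20000e-02] [[1.23, -0.33], [-3.81, -0.48], [1.15, 0.49], [0.77, 0.6], [0.35, 0.54], [0.04, 0.34], [-0.12, -0.21], [0.37, -0.96]]
True [ 5.39133e+02  6.91920e+01  9.75270e+01 -7.00000e-02] [[0.36, 0.13], [-4.58, -0.4], [0.68, 0.29], [0.69, 0.3], [0.65, 0.36], [0.62, 0.45], [0.55, 0.3], [0.93, -0.07], [0.01, 0.07], [0.2, -0.08], [0.24, -0.03], [0.15, -0.0], [0.14, -0.08], [0.69, 0.07]]
plane depth value at foot -71.95957431930967  depthfit -71.4431785005465
```

```bash
cat > fit2.py <<'E'
import fit
from fit import *
fit.T2[1]=T[1]; fit.S2[5]=S1[5]; fit.T2[7]=(T[7]+fit.T2[7])/2
f=least_squares(res,[540,60,95,-0.06],loss='soft_l1'); o,R=unit(f.x)
if __name__=='__main__':
    print(f.x.round(3),f.fun.reshape(-1,2).round(2).tolist()); n=R[:,2]; print(n@o,np.array([-0.307,0.0188,0.9515])@o)
    g=least_squares(lambda q:res(q,False)[:16],f.x[[0,1,2,3]],x_scale=[1,1,.01,1]) 
    # rocker corners and unit corners from top image crop
    def P(u,v,x0=200,y0=112,fx=5,fy=4.6): return full(u,v,x0,y0,fx,fy)
    for nm,pts,h in [('rocker top',[(541,414),(596,418),(588,492),(535,489)],4),('panel corners',[(97,193),(668,231),(632,572-20),(70,515)],0),('pointer tip top',[(170,328)],34.5),('hub',[(240,374)],34.5),('tail',[(268,388)],34.5)]:
        W=onplane('top',[P(*q) for q in pts],n,n@o+h); L=(W-o)@R; print(nm,L.round(1).tolist(),W.mean(0).round(1))
    ims=cv2.imread('pics/top0.png'),cv2.imread('pics/side0.png')
    # overlays: unit geometry
    def draw(n,im,sc,x0,y0):
        def line(pts,c):
            q=((proj(n,o+np.array(pts,float)@R.T)-[x0,y0]+.5)*sc).astype(int); cv2.polylines(im,[q],False,c,1)
        for k in range(8):
            t=np.radians(-105+30*k)
            if k==1 or k==5:
                c,s_=np.cos(t),-np.sin(t)
                B=[(l*c-w*s_,l*s_+w*c,34.5) for l,w in [(42,0),(-20,0),(-20,6.5),(42,6.5),(42,-6.5),(-20,-6.5)]]; line(B,(0,0,255) if k==1 else (255,0,0))
        line([(22.5*np.cos(t),22.5*np.sin(t),8.5) for t in np.linspace(0,6.3,40)],(0,200,0))
        line([(51*np.cos(t),51*np.sin(t),0) for t in np.linspace(0,6.3,40)],(0,200,200))
    for n_,im,x0,y0,w in [('top',ims[0],200,112,145),('side',ims[1],225,155,125)]:
        q=cv2.resize(im[y0:y0+130,x0:x0+w],None,fx=5,fy=5,interpolation=cv2.INTER_CUBIC); draw(n_,q,5,x0,y0); cv2.imwrite(f'pics/ov_{n_}.png',q[:600])
E
python3 fit2.py
```

```text
[[0.08, -0.03], [4.99, 0.81], [-0.18, -0.02], [-0.07, 0.02], [-0.15, -0.05], [-0.04, 0.15], [-0.09, -0.0], [-0.37, 0.27]]
[[-0.23, -0.06], [-0.09, -0.12], [-0.09, 0.04], [0.11, 0.05], [-0.29, 0.13], [-0.83, -0.09]]
[ 5.39588e+02  7.06550e+01  9.67090e+01 -7.10000e-02] [[-0.22, -0.03], [-0.16, 0.26], [0.11, 0.15], [0.12, 0.19], [0.08, 0.26], [0.03, 0.35], [-0.05, 0.2], [0.13, -0.05], [0.15, 0.06], [0.33, -0.09], [0.35, -0.04], [0.27, -0.03], [0.26, -0.12], [-0.01, -0.07]]
-72.80066431992341 -72.30637514470139
rocker top [[-8.9, -147.6, 4.0], [-8.3, -174.2, 4.0], [-47.8, -174.9, 4.0], [-48.9, -149.2, 4.0]] [499.9 -88.4  91.7]
panel corners [[84.8, 77.2, 0.0], [92.3, -197.7, -0.0], [-78.3, -200.5, 0.0], [-86.6, 75.2, 0.0]] [538.1   9.2  97.7]
pointer tip top [[20.9, 33.5, 34.5]] [551.1 103.4 136. ]
hub [[0.7, -1.4, 34.5]] [529.5  69.9 129.7]
tail [[-5.1, -15.2, 34.5]] [523.   56.6 127.9]
```

```bash
python3 -c "
import cv2,numpy as np
a=cv2.imread('pics/ov_top.png')[60:540,60:460];b=cv2.imread('pics/ov_side.png')[0:480,0:400]
cv2.imwrite('pics/ov.png',np.hstack([a,b]))"
```

```text
(no output)
```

View pics/ov.png

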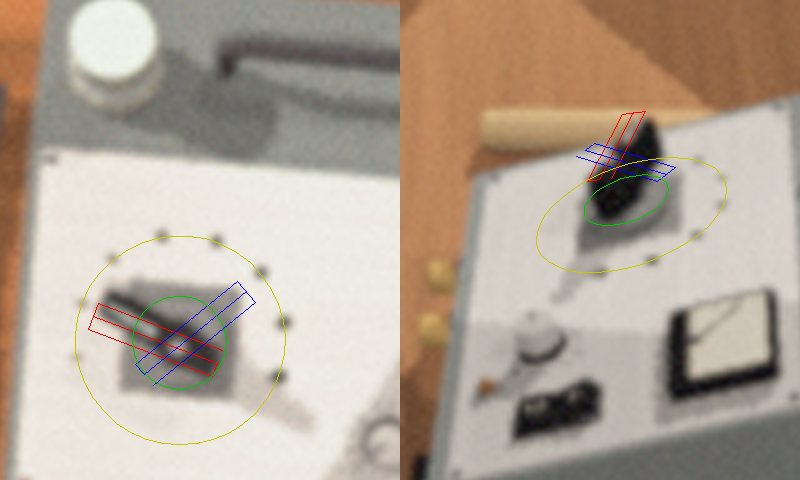

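```bash
cat > ov.py <<'E'
from fit2 import *
import sys
def box(t):
    c,s=np.cos(t),-np.sin(t)
    return [(l*c-w*s,l*s+w*c,h) for h in(34.5,8.5) for l,w in [(42,-6.5),(42,6.5),(-20,6.5),(-20,-6.5)]]
def tile(n,img,t,x0,y0,w,h,sc):
    q=cv2.resize(img[y0:y0+h,x0:x0+w],None,fx=sc,fy=sc,interpolation=cv2.INTER_CUBIC)
    if t is not None:
        b=((proj(n,o+np.array(box(t))@R.T)-[x0,y0]+.5)*sc).astype(int)
        cv2.polylines(q,[b[:4]],True,(0,0,255),1); cv2.polylines(q,[b[4:]],True,(255,0,0),1)
    return q
def sheet(it,is_,degs,out):
    top=np.hstack([tile('top',it,None if a_ is None else np.radians(a_),218,160,50,50,5) for a_ in degs])
    sd=np.hstack([tile('side',is_,None if a_ is None else np.radians(a_),250,170,50,50,5) for a_ in degs])
    q=np.vstack([top,sd]); cv2.imwrite(out,cv2.resize(q,None,fx=min(1,800/q.shape[1]),fy=min(1,800/q.shape[1])))
if __name__=='__main__':
    sheet(cv2.imread('pics/top0.png'),cv2.imread('pics/side0.png'),[None,-75,-60,-45],'pics/sheet.png')
    for n in('top','side'):
        c,Rc,t=cal(n); print(n,(-t@Rc).round(0))
E
python3 ov.py|tail -2
```

```text
top [ 319.   57. 1125.]
side [ 482. -995.  762.]
```

View pics/sheet.png

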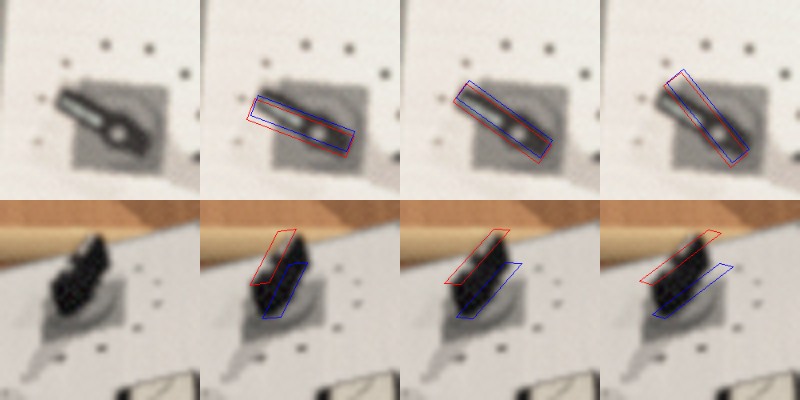

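The overlay puts the pointer between dots 2 and 3, which doesn't match any step. I'll average some pictures and fit the angle properly.

```bash
python3 - <<'E'
from h import *
for n in('top','side'):
    a=[bot.capture(n) for _ in range(4)]
    m=np.mean([x[0].astype(float) for x in a],0); np.save(f'pics/{n}_avg.npy',m); np.save(f'pics/{n}_d.npy',np.median([x[1] for x in a],0)); cv2.imwrite(f'pics/{n}_avg.png',m.round().astype(np.uint8))
t=cv2.imread('pics/top_avg.png')[160:210,218:276]; s=cv2.imread('pics/side_avg.png')[172:222,250:308]
cv2.imwrite('pics/z1.png',np.hstack([cv2.resize(x,None,fx=6.8,fy=10,interpolation=cv2.INTER_CUBIC) if 0 else cv2.resize(x,None,fx=6.8,fy=6.8,interpolation=cv2.INTER_CUBIC) for x in(t,s)]))
E
cat > h2.py <<'E'
from fit2 import *
W=cloud('top',np.load('pics/top_d.npy')); L=(W-o)@R
m=(np.hypot(L[...,0],L[...,1])<48)&(L[...,2]>24)&(L[...,2]<45)
print('top pts >24', m.sum()); q=L[m]; c=q[:,:2].mean(0); v=np.linalg.svd(q[:,:2]-c)[2][0]; print(c, np.degrees(np.arctan2(-v[1],v[0])),q[:,2].mean())
e=(q[:,:2]-c)@v; print(e.min(),e.max())
W=cloud('side',np.load('pics/side_d.npy')); L=(W-o)@R
m=(np.hypot(L[...,0],L[...,1])<48)&(L[...,2]>24)&(L[...,2]<45)
q=L[m]; c=q[:,:2].mean(0); v=np.linalg.svd(q[:,:2]-c)[2][0]; print(m.sum(),c, np.degrees(np.arctan2(-v[1],v[0])),q[:,2].mean())
E
python3 h2.py | tail -5
```

```text
[[-0.23, -0.06], [-0.09, -0.12], [-0.09, 0.04], [0.11, 0.05], [-0.29, 0.13], [-0.83, -0.09]]
top pts >24 167
[5.25515872 8.13716796] 115.16017513293436 35.36043018212294
-31.579356724733056 29.61782760560476
111 [5.14396113 3.83758957] 115.88210100598678 31.33871197510421
```

View pics/z1.png

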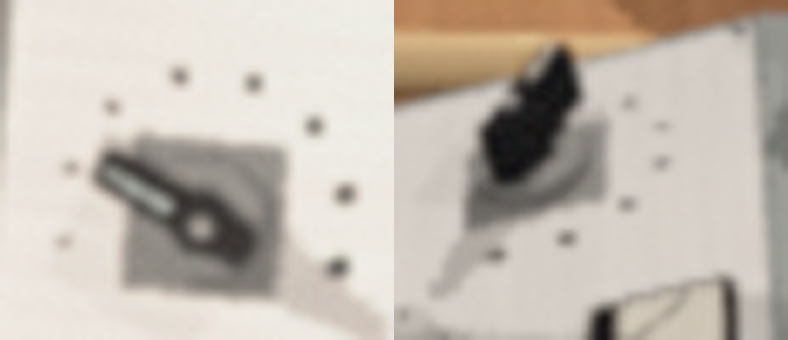

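```bash
cat > st.py <<'E'
from h import *
from scipy.spatial.transform import Rotation as Ro
s=bot.get_obs(); q=s['ee_rot']; M=Ro.from_quat([q[1],q[2],q[3],q[0]]).as_matrix()
print('t',s['time_s'],'tcp',s['tool_pos'].round(2),'f',s['ft_force'].round(2),'gap',round(s['finger_gap'],1)); print('axes x',M[:,0].round(3),'y',M[:,1].round(3),'z',M[:,2].round(3)); print('tip',(s['tool_pos']+173*M[:,0]).round(1),'j',s['joint_pos'].round(3))
E
python3 st.py
python3 - <<'E' | tail -12
from fit2 import *
print('foot',o.round(1),'R',R.round(3).tolist())
for nm,l in [('pivot',(-28.7,-161.5,0)),('onhalf',(-14.7,-161.5,10.5)),('onhalf_edge',(-12,-161.5,6.5))]: print(nm,(o+R@np.array(l)).round(1))
W=cloud('top',np.load('pics/top_d.npy'))
for nm,(u,v) in dict(jar=(173,90),dish=(600,135),handle=(390,105),hl=(290,100),knob=(450,462),meter=(545,295),rock=(566,432),rock2=(562,470)).items():
    u,v=full(u,v,200,112,5,4.6); P=W[int(round(v)),int(round(u))]; print(nm,P.round(1),'loc',((P-o)@R).round(1))
E
```

```text
t 0.5 tcp [ 134.91 -533.19  404.65] f [ 0.03  0.57 -1.11] gap 85.2
axes x [-0.  0. -1.] y [0.969 0.245 0.   ] z [ 0.245 -0.969 -0.   ]
tip [ 134.9 -533.2  231.7] j [-1.457  0.326 -0.193  1.052  0.     1.437]
foot [539.6  70.7  96.7] R [[0.949, 0.071, -0.308], [-0.067, 0.997, 0.022], [0.309, 0.0, 0.951]]
pivot [500.9 -88.5  87.8]
onhalf [511.  -89.2 102.2]
onhalf_edge [514.8 -89.5  99.2]
jar [665.  105.5 174.7] loc [140.7  43.6  36.3]
dish [ 662.2 -100.   131.9] loc [ 138.7 -161.5   -8.1]
handle [664.9   3.2 164.3] loc [144.3 -58.4  24.2]
hl [668.1  49.9 157.8] loc [142.2 -11.6  18.1]
knob [491.9 -32.8 102.2] loc [ -36.6 -106.6   17.7]
meter [576.6 -75.  124.2] loc [  53.4 -142.6   11.6]
rock [508.2 -87.9 102.1] loc [ -17.4 -160.4   11.4]
rock2 [489.9 -86.6  94.8] loc [ -37.1 -160.4   10. ]
```

```bash
cat > plan.py <<'E'
from fit2 import o,R,np
HY,HZ=11.,14.5   # half sizes along tool y (push) and tool z (jaw)
def bartest(P,b,pad=0):  # P world pts -> signed depth outside bar (min dist approx)
    L=(P-o)@R; c,s=np.cos(b),-np.sin(b); x=L[:,0]*c+L[:,1]*s; y=-L[:,0]*s+L[:,1]*c
    dx=np.maximum(x-42,-20-x); dy=abs(y)-6.5; dz=np.maximum(L[:,2]-34.5,8.5-L[:,2]); return np.maximum(np.maximum(dx,dy),dz).min()
def pose(bdeg,r=31,clr=13,extra=0):
    b=np.radians(bdeg); rad=np.array([np.cos(b),-np.sin(b),0]); push=np.array([-np.sin(b),-np.cos(b),0])
    pw=R@push; yaw=np.arctan2(pw[1],pw[0]); yv=np.array([np.cos(yaw),np.sin(yaw),0]); zv=np.array([-yv[1],yv[0],0])
    g=np.linspace(-1,1,15); A,B=np.meshgrid(g*HY,g*HZ); foot=A.ravel()[:,None]*yv+B.ravel()[:,None]*zv
    F=np.vstack([foot+[0,0,h] for h in np.arange(0,40,1.5)])
    def tip(off):
        p=o+R@(rad*r-push*off); p=p.copy()
        d=((p+foot-o)@R)[:,2].min(); p[2]+=(clr-d)/R[2,2]
        # keep radial/push position at height ~ centre: shift back along panel for height
        L=(p-o)@R; e=np.array([L@rad-r,L@push+off]); p-=R@(rad*e[0]+push*e[1]); 
        d=((p+foot-o)@R)[:,2].min(); p+=R@np.array([0,0,clr-d]); return p
    lo,hi=0,40
    for _ in range(30):
        m=(lo+hi)/2
        if bartest(tip(m)+F,b)>0: hi=m
        else: lo=m
    p=tip(hi+extra); return p,np.degrees(yaw)
if __name__=='__main__':
    for bd in [-95,-85,-75,-65,-55,-45,-35,-25,-15,-5,5,15,25,30,35,40,45]:
        p,y=pose(bd); print(bd,'tip',p.round(1),'yaw y',round(y,1),'toolyaw+180',round(y+180,1),'twist',round(np.radians(y+180-14.2),3))
    p,y=pose(36,extra=15);print('retreat',p.round(1))
E
python3 plan.py|tail -18
```

```text
-95 tip [511.3 101.5 104.5] yaw y 1.2 toolyaw+180 181.2 twist 2.915
-85 tip [517.2 105.3 106.3] yaw y -9.3 toolyaw+180 170.7 twist 2.731
-75 tip [523.  107.9 108.9] yaw y -19.8 toolyaw+180 160.2 twist 2.548
-65 tip [529.4 109.3 111.5] yaw y -30.2 toolyaw+180 149.8 twist 2.367
-55 tip [536.  109.3 114. ] yaw y -40.4 toolyaw+180 139.6 twist 2.188
-45 tip [542.9 107.6 116.5] yaw y -50.5 toolyaw+180 129.5 twist 2.012
-35 tip [549.1 104.9 118.6] yaw y -60.4 toolyaw+180 119.6 twist 1.84
-25 tip [554.8 100.8 120.4] yaw y -70.1 toolyaw+180 109.9 twist 1.669
-15 tip [559.6  95.6 121.7] yaw y -79.8 toolyaw+180 100.2 twist 1.502
-5 tip [563.4  89.6 122.6] yaw y -89.3 toolyaw+180 90.7 twist 1.335
5 tip [565.9  83.6 123.6] yaw y -98.8 toolyaw+180 81.2 twist 1.169
15 tip [567.3  77.6 124.7] yaw y -108.4 toolyaw+180 71.6 twist 1.003
25 tip [567.7  71.3 125.2] yaw y -118.0 toolyaw+180 62.0 twist 0.835
30 tip [567.5  68.2 125.3] yaw y -122.8 toolyaw+180 57.2 twist 0.75
35 tip [567.1  65.1 125.3] yaw y -127.7 toolyaw+180 52.3 twist 0.665
40 tip [566.4  62.  125.2] yaw y -132.7 toolyaw+180 47.3 twist 0.579
45 tip [565.5  59.1 124.9] yaw y -137.6 toolyaw+180 42.4 twist 0.492
retreat [576.2  76.  128. ]
```

Emit:
{"fn": "move_arm", "kwargs": {
  "rows": [
    [[18,32,0],0.14,1],
    [[37,63,0],0.28,1],
    [[56,95,0],0.42,1],
    [[74,127,0],0.56,1],
    [[93,158,0],0.7,1],
    [[111,190,0],0.84,1],
    [[130,222,0],0.98,1],
    [[148,253,0],1.12,1],
    [[167,285,0],1.26,1],
    [[185,316,0],1.4,1]
  ],
  "force": 40
}}

```text
time_s: 1.75
tool_pos: [320.4, -216.1, 404.9]
ee_rot: [0.707, -0.029, 0.706, 0.029]
ft_force: [-0.5, 0.1, 0.4]
finger_gap: 0.1
```

```bash
python3 st.py
```

```text
t 1.75 tcp [ 320.39 -216.14  404.93] f [-0.51  0.1   0.39] gap 0.1
axes x [ 0.001 -0.001 -1.   ] y [-0.081  0.997 -0.001] z [0.997 0.081 0.001]
tip [ 320.5 -216.2  231.9] j [-0.785  0.019 -0.572  0.98   0.     0.704]
```

Emit:
{"fn": "move_arm", "kwargs": {
  "rows": [
    [[19,32,0],0.14,1],
    [[38,64,0],0.28,1],
    [[57,96,0],0.42,1],
    [[75,128,0],0.56,1],
    [[94,160,0],0.7,1],
    [[113,191,-5],0.84,1],
    [[132,223,-20],0.98,1],
    [[151,255,-35],1.12,1],
    [[170,287,-52],1.26,1],
    [[189,319,-70],1.39,1]
  ]
}}

```text
time_s: 3.0
tool_pos: [509.6, 102.9, 334.3]
ee_rot: [0.524, -0.475, 0.524, 0.474]
ft_force: [-0.3, 0.4, -0.2]
finger_gap: 0.1
```

```bash
cat > look.py <<'E'
import sys
from h import *
t=sys.argv[1]; o=[]
for n,(x0,y0,w,h) in dict(top=(200,120,100,120),side=(230,120,100,120)).items():
    p,d=bot.capture(n); cv2.imwrite(f'pics/{n}_{t}.png',p); np.save(f'pics/{n}_{t}.npy',d); q=p[y0:y0+h,x0:x0+w].copy(); q=cv2.resize(q,None,fx=4,fy=4,interpolation=cv2.INTER_CUBIC)
    s=bot.get_obs(); tip=s['tool_pos']-[0,0,173]; 
    u=(proj(n,tip)[0]-[x0,y0]+.5)*4; cv2.circle(q,tuple(int(v) for v in u),3,(0,0,255),1); o.append(q)
cv2.imwrite(f'pics/look_{t}.png',np.hstack(o))
E
python3 st.py; python3 look.py a
```

```text
t 3.0 tcp [509.57 102.94 334.34] f [-0.29  0.39 -0.16] gap 0.1
axes x [ 0.001 -0.    -1.   ] y [-0.995  0.099 -0.001] z [ 0.099  0.995 -0.   ]
tip [509.7 102.9 161.3] j [ 0.057  0.331 -0.379  0.861 -0.     0.157]
```

View pics/look_a.png

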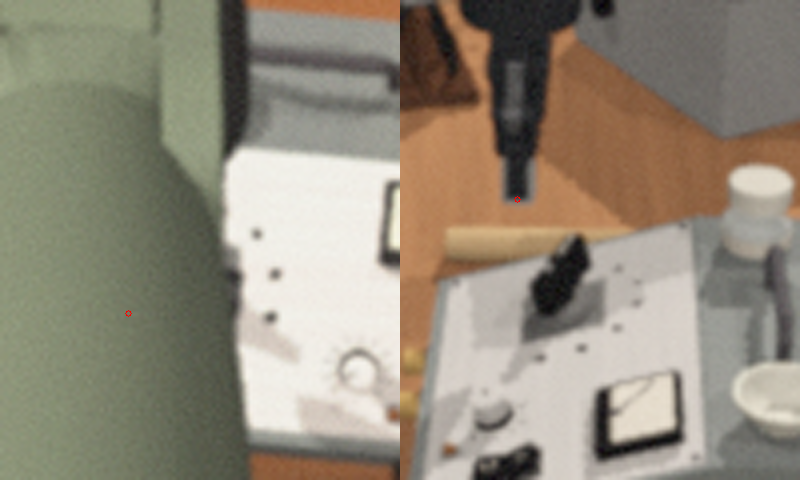

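Emit:
{"fn": "move_arm", "kwargs": {
  "rows": [
    [[1,1,-15],0,1],
    [[2,1,-30],0,1],
    [[3,1,-43],0,1],
    [[4,1,-54],0,1],
    [[5,1.5,-55],0,1],
    [[8,3,-55],-0.06,1],
    [[11,4,-54],-0.15,1],
    [[13.5,5,-52.5],-0.24,1],
    [[17,6,-51],-0.33,1],
    [[20,6.5,-50],-0.42,1]
  ]
}}

```text
time_s: 4.35
tool_pos: [529.3, 108.3, 285.2]
ee_rot: [0.613, -0.353, 0.613, 0.352]
ft_force: [-0.3, -0.2, -0.5]
finger_gap: 0.4
```

```bash
python3 st.py; python3 look.py b
```

```text
t 4.35 tcp [529.34 108.31 285.24] f [-0.32 -0.22 -0.53] gap 0.4
axes x [ 0.001  0.    -1.   ] y [-0.864  0.503 -0.001] z [0.503 0.864 0.001]
tip [529.5 108.3 112.2] j [ 0.065  0.419 -0.387  0.764  0.     0.592]
```

View pics/look_b.png

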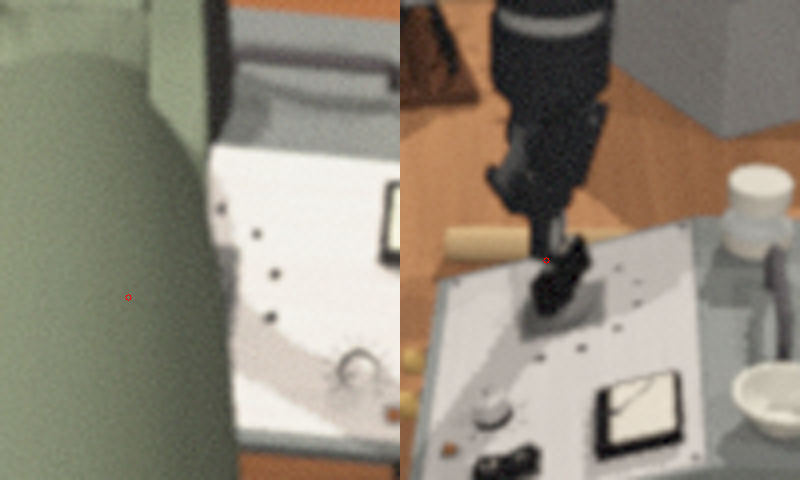

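Emit:
{"fn": "move_arm", "kwargs": {
  "rows": [
    [[2.2,0,0.8],-0.06,1],
    [[4.4,0,1.6],-0.12,1],
    [[6.6,0,2.5],-0.18,1],
    [[8.9,-0.5,3.3],-0.24,1],
    [[11.2,-1,4.2],-0.3,1],
    [[13.5,-1.7,5],-0.355,1],
    [[15.6,-2.5,5.7],-0.41,1],
    [[17.7,-3.4,6.4],-0.47,1],
    [[19.7,-4.4,7.1],-0.527,1],
    [[19.7,-4.4,7.1],-0.527,1]
  ]
}}

```text
time_s: 5.7
tool_pos: [548.0, 104.1, 291.4]
ee_rot: [0.683, -0.182, 0.684, 0.183]
ft_force: [-1.6, 2.1, -0.1]
finger_gap: 0.2
```

```bash
python3 st.py; python3 look.py c
```

```text
t 5.7 tcp [547.98 104.11 291.42] f [-1.62  2.06 -0.13] gap 0.2
axes x [-0.002  0.001 -1.   ] y [-0.499  0.867  0.001] z [ 0.867  0.499 -0.001]
tip [547.7 104.2 118.4] j [ 5.500e-02  4.410e-01 -3.310e-01  8.000e-01  1.000e-03  1.104e+00]
```

View pics/look_c.png

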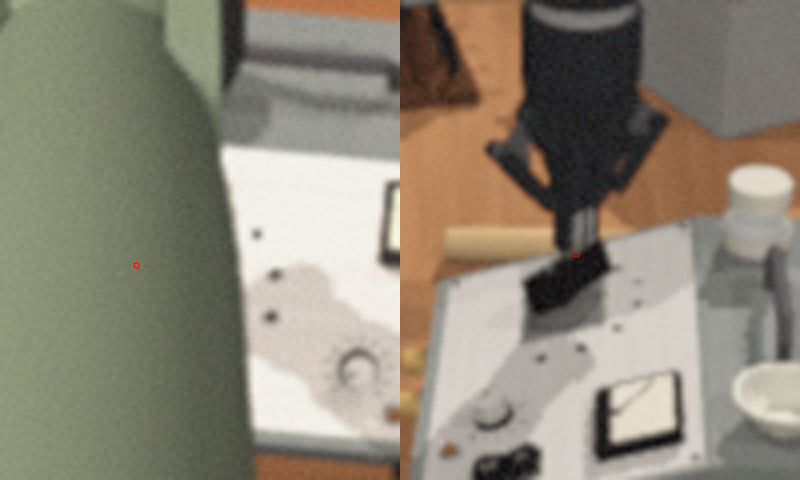

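```bash
cat > cand.py <<'E'
import sys
from ov import *
t=sys.argv[1]; degs=[None]+[float(a_) for a_ in sys.argv[2:]]
im=cv2.imread(f'pics/side_{t}.png')
q=np.hstack([tile('side',im,None if a_ is None else np.radians(a_),250,165,50,50,int(800/50/min(len(degs),4))) for a_ in degs[:4]])
if len(degs)>4: q=np.vstack([q,np.hstack([tile('side',im,np.radians(a_),250,165,50,50,4) for a_ in degs[4:8]])])
cv2.imwrite(f'pics/cand_{t}.png',q)
E
python3 cand.py c -45 -35 -25 >/dev/null
```

```text
(no output)
```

View pics/cand_c.png

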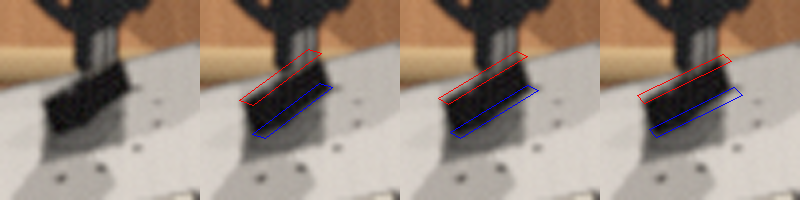

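Emit:
{"fn": "move_arm", "kwargs": {
  "rows": [
    [[2.3,-1.6,0.7],-0.07,1],
    [[4.5,-3.2,1.4],-0.136,1],
    [[6.7,-5.1,2.1],-0.204,1],
    [[8.7,-7.3,2.6],-0.27,1],
    [[10.5,-9.3,3.1],-0.338,1],
    [[12.1,-11.7,3.5],-0.405,1],
    [[13.6,-14.1,3.8],-0.47,1],
    [[14.8,-16.5,4.2],-0.54,1],
    [[15.9,-18.9,4.6],-0.605,1],
    [[16.8,-21.3,5],-0.671,1]
  ]
}}

```text
time_s: 7.05
tool_pos: [566.0, 82.3, 297.3]
ee_rot: [0.706, 0.053, 0.704, -0.054]
ft_force: [0.1, 0.7, 0.7]
finger_gap: 0.2
```

```bash
python3 st.py; python3 look.py d; python3 cand.py d 0 8 15 > /dev/null; python3 -c "
import cv2,numpy as np
a=cv2.imread('pics/look_d.png')[:, :800];b=cv2.imread('pics/cand_d.png');cv2.imwrite('pics/v_d.png',np.vstack([a[100:480],b]))"
```

```text
t 7.05 tcp [566.03  82.3  297.32] f [0.07 0.72 0.72] gap 0.2
axes x [ 0.002 -0.001 -1.   ] y [ 0.151  0.988 -0.001] z [ 0.988 -0.151  0.002]
tip [566.4  82.1 124.3] j [ 1.600e-02  4.570e-01 -2.880e-01  8.240e-01 -1.000e-03  1.738e+00]
```

View pics/v_d.png

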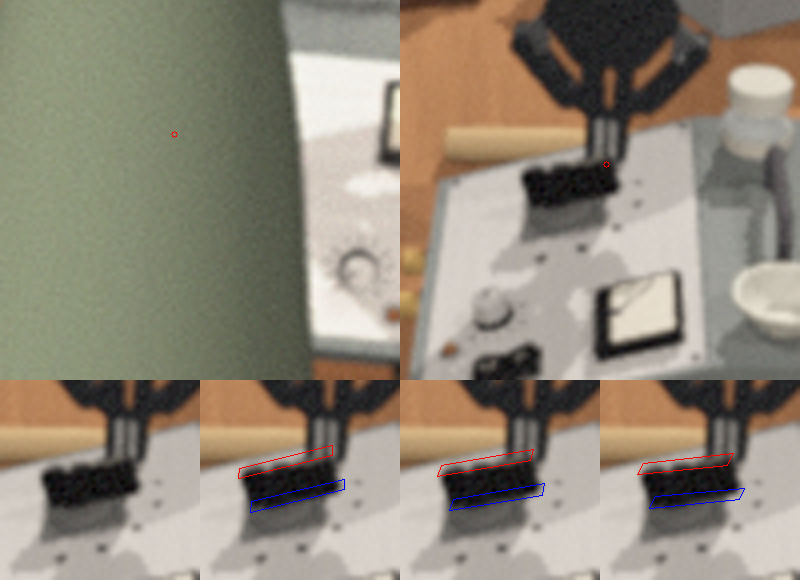

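```bash
cat > ang.py <<'E'
import sys
from fit2 import *
t=sys.argv[1]
d=np.load(f'pics/side_{t}.npy'); L=(cloud('side',d)-o)@R; g=cv2.cvtColor(cv2.imread(f'pics/side_{t}.png'),cv2.COLOR_BGR2GRAY)
m=(np.hypot(L[...,0],L[...,1])<46)&(L[...,2]>13)&(L[...,2]<31)&(g<70)
q=L[m]
for it in range(4):
    c=np.median(q[:,:2],0) if it==0 else q[:,:2].mean(0); v=np.linalg.svd(q[:,:2]-c)[2][0]; r=(q[:,:2]-c)@[-v[1],v[0]]; q=q[abs(r)<max(2.5,8-3*it)]
v*=np.sign(v[0]); print(len(q),'angle cw',np.degrees(np.arctan2(-v[1],v[0])).round(1),'line offset from axis',(c@[-v[1],v[0]]).round(1),'extent',((q[:,:2])@v).min().round(1),((q[:,:2])@v).max().round(1))
E
for t in _d d c b; do [ $t = _d ] || python3 ang.py $t|tail -1; done
```

```text
100 angle cw 8.7 line offset from axis -7.5 extent -17.4 41.7
93 angle cw -38.1 line offset from axis -6.4 extent -20.7 36.8
71 angle cw -65.1 line offset from axis -6.7 extent -22.0 31.5
```

```bash
python3 look.py e; python3 ang.py e|tail -1; python3 st.py
```

```text
104 angle cw 10.2 line offset from axis -8.1 extent -15.2 41.5
t 7.25 tcp [565.78  82.4  297.16] f [-0.02 -0.62  0.17] gap 0.1
axes x [ 0.001 -0.    -1.   ] y [ 0.149  0.989 -0.   ] z [ 0.989 -0.149  0.001]
tip [566.   82.3 124.2] j [ 0.016  0.457 -0.288  0.824 -0.     1.736]
```

Emit:
{"fn": "move_arm", "kwargs": {
  "rows": [
    [[0.7,-3,0.6],-0.083,1],
    [[1.4,-6,1.1],-0.166,1],
    [[1.6,-8.5,1.3],-0.233,1],
    [[1.7,-10.5,1.5],-0.285,1],
    [[1.8,-12.3,1.6],-0.334,1],
    [[1.7,-13.9,1.7],-0.377,1],
    [[1.6,-15.4,1.7],-0.419,1],
    [[1.5,-16.7,1.7],-0.453,1],
    [[1.3,-17.9,1.7],-0.487,1],
    [[1.3,-17.9,1.7],-0.487,1]
  ]
}}

```text
time_s: 8.5
tool_pos: [566.7, 64.5, 298.5]
ee_rot: [0.671, 0.222, 0.671, -0.222]
ft_force: [0.5, -0.6, 0.1]
finger_gap: -0.2
```

```bash
python3 st.py; python3 look.py f;python3 ang.py f|tail -1;  python3 cand.py f 30 38 45 > /dev/null; python3 -c "
import cv2,numpy as np
a=cv2.imread('pics/look_f.png')[:, :800];b=cv2.imread('pics/cand_f.png');cv2.imwrite('pics/v_f.png',np.vstack([a[100:480],b]))"
```

```text
t 8.5 tcp [566.66  64.48 298.53] f [ 0.55 -0.62  0.11] gap -0.2
axes x [-0. -0. -1.] y [ 0.596  0.803 -0.   ] z [ 0.803 -0.596  0.   ]
tip [566.7  64.4 125.5] j [-0.016  0.454 -0.29   0.827 -0.     2.193]
72 angle cw 38.7 line offset from axis -9.3 extent -10.8 43.0
```

View pics/v_f.png

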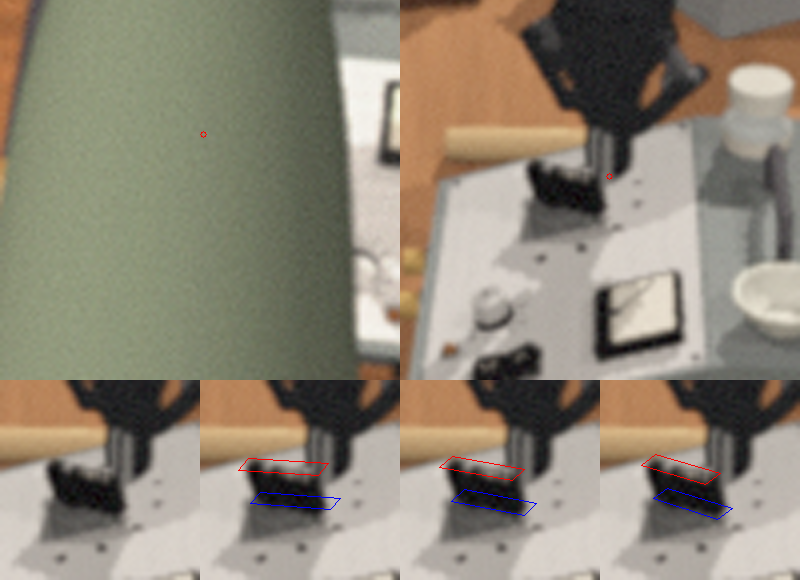

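Emit:
{"fn": "move_arm", "kwargs": {
  "rows": [
    [[4,5,1],0,1],
    [[8,11,3],0,1],
    [[9,12,25],0,1],
    [[9,12,55],0,1],
    [[5,0,75],0.15,1],
    [[-8,-25,75],0.3,1],
    [[-25,-55,75],0.45,1],
    [[-40,-85,75],0.6,1],
    [[-55,-115,75],0.75,1],
    [[-70,-150,75],0.9,1]
  ]
}}

```text
time_s: 9.85
tool_pos: [496.6, -85.8, 373.8]
ee_rot: [0.701, -0.095, 0.701, 0.094]
ft_force: [-0.5, -0.5, 0.6]
finger_gap: 0.2
```

```bash
python3 st.py; python3 look.py g;python3 ang.py g|tail -1; python3 - >/dev/null <<'E'
from ov import *
sheet(cv2.imread('pics/top_g.png'),cv2.imread('pics/side_g.png'),[None,38,45,52],'pics/sheet_g.png')
E
cp pics/top_g.npy pics/top_d.npy; cp pics/side_g.npy pics/side_d.npy; python3 h2.py|tail -4
```

```text
t 9.85 tcp [496.59 -85.77 373.82] f [-0.45 -0.51  0.55] gap 0.2
axes x [ 0.001 -0.    -1.   ] y [-0.265  0.964 -0.   ] z [0.964 0.265 0.001]
tip [496.7 -85.8 200.8] j [-0.318  0.265 -0.361  0.944  0.     0.985]
76 angle cw 40.0 line offset from axis -8.7 extent -14.4 44.2
top pts >24 162
[ 8.1221649  -8.09953516] -135.45464498666084 35.47480489144119
-30.8621515569122 30.00577515856897
113 [  8.3393265  -13.89333273] 42.95189599593043 31.0714135918836
```

View pics/look_g.png

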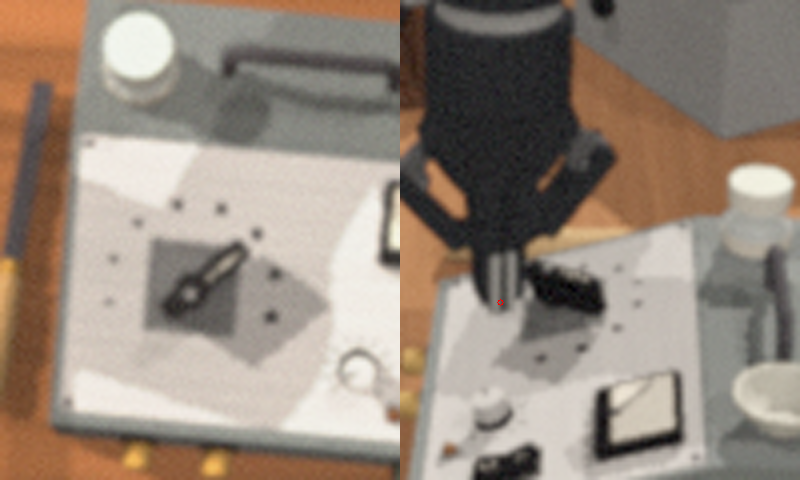

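View pics/sheet_g.png

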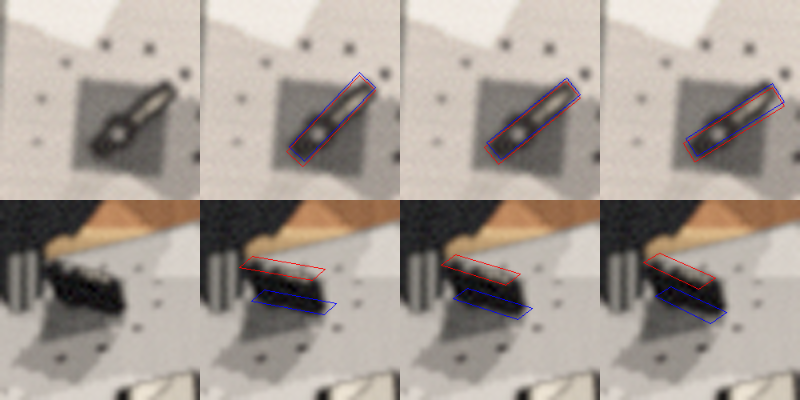

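Emit:
{"fn": "move_arm", "kwargs": {
  "rows": [
    [[0,-2,-5],0.14,1],
    [[0,-2,-12],0.28,1],
    [[0,-2,-20],0.42,1],
    [[0,-2,-28],0.56,1],
    [[0,-2,-36],0.7,1],
    [[0,-2,-44],0.84,1],
    [[0,-2,-52],0.98,1],
    [[0,-2,-60],1.12,1],
    [[0,-2,-66],1.23,1],
    [[0,-2,-66],1.23,1]
  ]
}}

```text
time_s: 11.2
tool_pos: [497.0, -86.5, 307.2]
ee_rot: [0.52, -0.479, 0.52, 0.48]
ft_force: [-0.0, 0.6, -0.6]
finger_gap: 0.1
```

```bash
python3 st.py
python3 - <<'E'
from h import *
p,d=bot.capture('side'); cv2.imwrite('pics/side_h.png',p); np.save('pics/side_h.npy',d)
tip=bot.get_obs()['tool_pos']-[0,0,173]
x0,y0=225,190
q=cv2.resize(p[y0:y0+75,x0:x0+100],None,fx=8,fy=8,interpolation=cv2.INTER_CUBIC)
for P,c in [(tip,(0,0,255)),(tip+[11,-.8,0],(0,255,0)),([511,-89.2,102.2],(255,0,0)),([500.9,-88.5,87.8],(255,255,0))]:
    u=(proj('side',P)[0]-[x0,y0]+.5)*8; cv2.circle(q,tuple(int(v) for v in u),3,c,1)
cv2.imwrite('pics/h.png',q)
E
```

```text
t 11.2 tcp [497.05 -86.55 307.22] f [-0.04  0.63 -0.6 ] gap 0.1
axes x [-0.     0.001 -1.   ] y [-0.997  0.08   0.001] z [0.08  0.997 0.   ]
tip [497.  -86.5 134.2] j [-0.319  0.335 -0.453  0.784  0.    -0.239]
```

View pics/h.png

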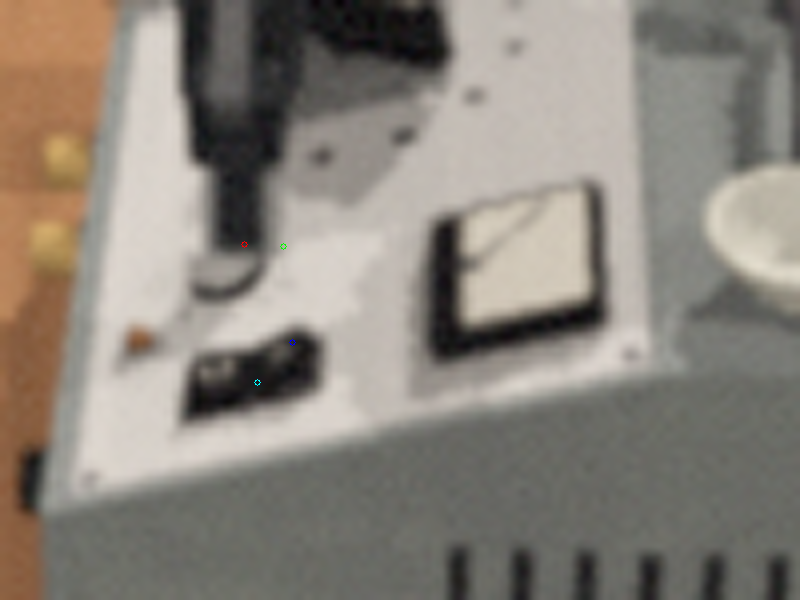

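Emit:
{"fn": "move_arm", "kwargs": {
  "rows": [
    [[1.5,-2,-10],0,1],
    [[3,-2,-20],0,1],
    [[3.8,-2,-27],0,1],
    [[4.5,-2,-29.5],0,1],
    [[5.1,-2,-31.5],0,1],
    [[5.5,-2,-32.8],0,1],
    [[5.9,-2,-34],0,1],
    [[6.3,-2,-35.2],0,1],
    [[6.6,-2,-36.1],0,1],
    [[6.6,-2,-36.1],0,1]
  ]
}}

```text
time_s: 12.5
tool_pos: [503.3, -89.3, 271.4]
ee_rot: [0.519, -0.48, 0.519, 0.48]
ft_force: [-0.4, 0.2, 1.9]
finger_gap: 0.1
```

```bash
python3 st.py
python3 - <<'E'
from h import *
p,d=bot.capture('side'); cv2.imwrite('pics/side_i.png',p)
x0,y0=225,190
q=cv2.resize(p[y0:y0+75,x0:x0+100],None,fx=8,fy=8,interpolation=cv2.INTER_CUBIC)
cv2.imwrite('pics/i.png',q)
E
```

```text
t 12.5 tcp [503.32 -89.33 271.42] f [-0.45  0.22  1.9 ] gap 0.1
axes x [ 0. -0. -1.] y [-0.997  0.079 -0.   ] z [ 0.079  0.997 -0.   ]
tip [503.3 -89.3  98.4] j [-0.32   0.39  -0.478  0.703 -0.    -0.241]
```

View pics/i.png

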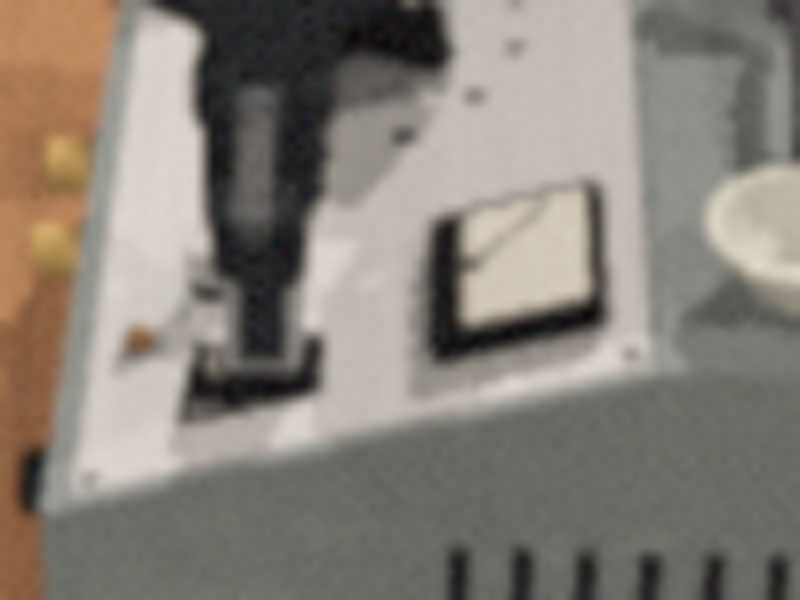

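Emit:
{"fn": "move_arm", "kwargs": {
  "rows": [
    [[0.1,0,-0.3],0,1],
    [[0.2,0,-0.6],0,1],
    [[0.3,0,-0.9],0,1],
    [[0.4,0,-1.2],0,1],
    [[0.5,0,-1.5],0,1],
    [[0.5,0,-1.7],0,1],
    [[0.6,0,-2],0,1],
    [[0.6,0,-2],0,1],
    [[0.6,0,-2],0,1],
    [[0.6,0,-2],0,1]
  ]
}}

```text
time_s: 13.8
tool_pos: [503.6, -89.3, 270.9]
ee_rot: [0.519, -0.48, 0.519, 0.48]
ft_force: [-5.8, 1.7, 17.7]
finger_gap: -0.2
```

```bash
python3 st.py
```

```text
t 13.8 tcp [503.57 -89.28 270.86] f [-5.77  1.66 17.66] gap -0.2
axes x [ 0.    -0.001 -1.   ] y [-0.997  0.079 -0.   ] z [ 0.079  0.997 -0.001]
tip [503.6 -89.4  97.9] j [-0.32   0.391 -0.478  0.702 -0.001 -0.241]
```

Emit:
{"fn": "move_arm", "kwargs": {
  "rows": [
    [[-0.5,0,2],0,1],
    [[-3,0,10],0,1],
    [[-5,0,35],0,1],
    [[-5,-10,70],0,1],
    [[-15,-45,100],0,1],
    [[-35,-85,110],0,1],
    [[-55,-130,120],0,1],
    [[-75,-175,120],0,1],
    [[-100,-220,120],0,1],
    [[-120,-260,120],0,1]
  ]
}}

```text
time_s: 15.05
tool_pos: [382.8, -350.8, 389.6]
ee_rot: [0.519, -0.48, 0.519, 0.48]
ft_force: [0.9, -0.4, 0.4]
finger_gap: 0.1
```

```bash
python3 st.py; python3 look.py k; python3 ang.py k|tail -1; cp pics/top_k.npy pics/top_d.npy; cp pics/side_k.npy pics/side_d.npy; python3 h2.py|tail -4
python3 - <<'E'
from fit2 import *
import cv2
W=(cloud('top',np.load('pics/top_k.npy'))-o)@R; W0=(cloud('top',np.load('pics/top0.npy'))-o)@R
for nm,A in(('before',W0),('after',W)):
    m=(abs(A[...,1]+161.5)<8)
    for s in(-14,14):
        k=m&(abs(A[...,0]+28.7-s)<3.5)&(abs(A[...,2])<25); print(nm,'s',s,'h',np.median(A[...,2][k]).round(2),k.sum())
for n in('top','side'):
    a=cv2.imread(f'pics/{n}0.png');b=cv2.imread(f'pics/{n}_k.png'); x0,y0=(200,112) if n=='top' else (225,155)
    q=np.hstack([cv2.resize(z[y0:y0+125,x0:x0+145],None,fx=2.75,fy=2.3,interpolation=cv2.INTER_CUBIC) for z in(a,b)])
    cv2.imwrite(f'pics/cmp_{n}.png',q)
c=np.vstack([cv2.imread('pics/cmp_top.png'),cv2.imread('pics/cmp_side.png')]); cv2.imwrite('pics/cmp.png',c)
cv2.imwrite('pics/topk.png',cv2.resize(cv2.imread('pics/top_k.png'),(800,600)))
E
```

```text
t 15.05 tcp [ 382.77 -350.76  389.57] f [ 0.9  -0.35  0.4 ] gap 0.1
axes x [ 0. -0. -1.] y [-0.997  0.079 -0.   ] z [ 0.079  0.997 -0.   ]
tip [ 382.8 -350.8  216.6] j [-0.884  0.28  -0.297  0.993  0.    -0.805]
72 angle cw 40.5 line offset from axis -8.4 extent -13.3 43.5
top pts >24 163
[ 8.17309131 -8.09014634] -135.4435516189433 35.51900336854499
-31.059480968085253 29.62775097733709
118 [  8.5469822  -14.08398199] 41.14693152701286 31.13442063016714
[[0.08, -0.03], [4.99, 0.81], [-0.18, -0.02], [-0.07, 0.02], [-0.15, -0.05], [-0.04, 0.15], [-0.09, -0.0], [-0.37, 0.27]]
[[-0.23, -0.06], [-0.09, -0.12], [-0.09, 0.04], [0.11, 0.05], [-0.29, 0.13], [-0.83, -0.09]]
before s -14 h 8.83 19
before s 14 h 11.14 19
after s -14 h 11.67 17
after s 14 h 7.42 18
```

View pics/cmp.png

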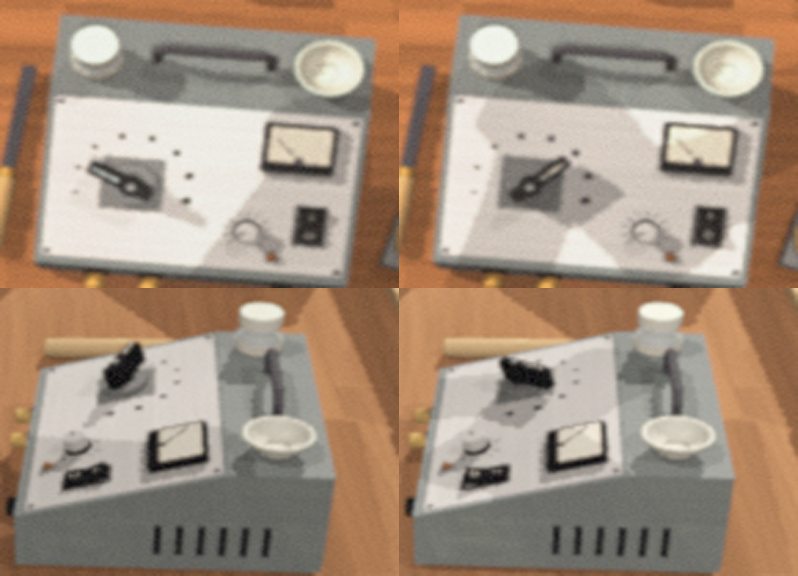

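View pics/topk.png

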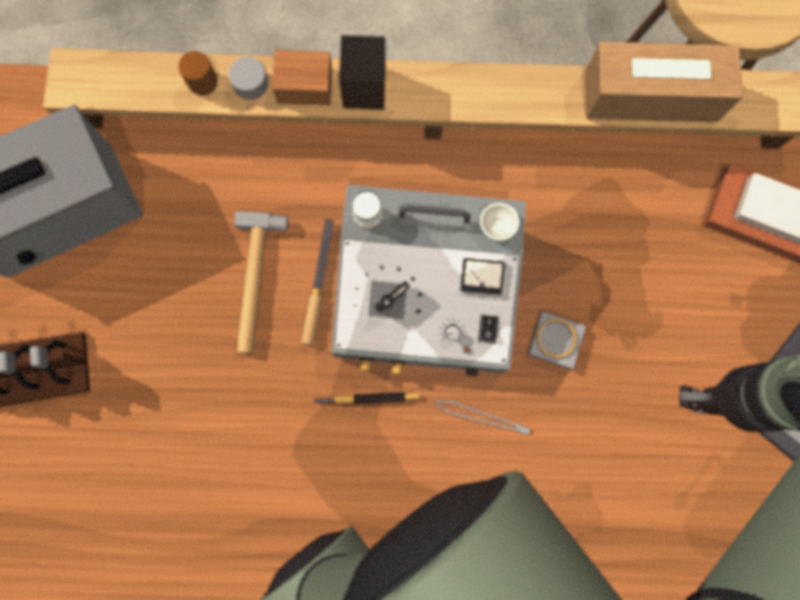

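```bash
python3 - <<'E' | tail -4
from fit2 import *
from ov import box
ims={('top','before'):cv2.imread('pics/top_avg.png'),('side','before'):cv2.imread('pics/side_avg.png'),('top','after'):cv2.imread('pics/top_k.png'),('side','after'):cv2.imread('pics/side_k.png')}
for (n,w),im in ims.items():
    g=cv2.cvtColor(im,cv2.COLOR_BGR2GRAY).astype(np.float32); sc=8
    x0,y0=(215,155) if n=='top' else (245,165)
    q=cv2.resize(g[y0:y0+60,x0:x0+60],None,fx=sc,fy=sc,interpolation=cv2.INTER_CUBIC); dark=(q<85).astype(float)
    best=[]
    for dx in np.arange(-2,2.1,.5):
     for dy in np.arange(-2,2.1,.5):
      for a_ in np.arange(-90,70,1.):
        b=((proj(n,o+np.array(box(np.radians(a_)))@R.T)-[x0,y0]+.5+[dx,dy])*sc).astype(np.int32)
        m=np.zeros(q.shape,np.uint8); cv2.fillConvexPoly(m,cv2.convexHull(b),1)
        best.append(((m*dark).sum()/((m+dark)>0).sum(),a_,dx,dy))
    best.sort(reverse=True); print(n,w,[tuple(np.round(x,2)) for x in best[:3]])
E
```

```text
[[0.08, -0.03], [4.99, 0.81], [-0.18, -0.02], [-0.07, 0.02], [-0.15, -0.05], [-0.04, 0.15], [-0.09, -0.0], [-0.37, 0.27]]
[[-0.23, -0.06], [-0.09, -0.12], [-0.09, 0.04], [0.11, 0.05], [-0.29, 0.13], [-0.83, -0.09]]Traceback (most recent call last):
  File "<stdin>", line 12, in <module>
  File "h.py", line 6, in proj
    c,R,t=cal(n); Q=np.atleast_2d(P)@R.T+t; s=Q[:,:2]/Q[:,2:]; f=1+c['k1']*(s**2).sum(1,keepdims=True)
          ~~~^^^
  File "h.py", line 4, in cal
    c=bot.get_calibration(n); R=cv2.Rodrigues(np.array(c['rvec']))[0]; return c,R,np.array(c['tvec'])
ValueError: time passes only in moves, steps and waits
```

```bash
sed -i 's/^def cal(n):/import functools\n@functools.lru_cache\ndef cal(n):/' h.py; python3 st.py; python3 - <<'E' | tail -4
from fit2 import *
from ov import box
ims={('top','before'):cv2.imread('pics/top_avg.png'),('side','before'):cv2.imread('pics/side_avg.png'),('top','after'):cv2.imread('pics/top_k.png'),('side','after'):cv2.imread('pics/side_k.png')}
for (n,w),im in ims.items():
    g=cv2.cvtColor(im,cv2.COLOR_BGR2GRAY).astype(np.float32); sc=6
    x0,y0=(215,155) if n=='top' else (245,165)
    q=cv2.resize(g[y0:y0+60,x0:x0+60],None,fx=sc,fy=sc,interpolation=cv2.INTER_CUBIC); dark=(q<85).astype(np.uint8)
    best=[]
    for a_ in np.arange(-90,70,1.):
     b0=proj(n,o+np.array(box(np.radians(a_)))@R.T)
     for dx in np.arange(-2,2.1,.5):
      for dy in np.arange(-2,2.1,.5):
        b=((b0-[x0,y0]+.5+[dx,dy])*sc).astype(np.int32)
        m=np.zeros(q.shape,np.uint8); cv2.fillConvexPoly(m,cv2.convexHull(b),1)
        best.append(((m&dark).sum()/(m|dark).sum(),a_,dx,dy))
    best.sort(reverse=True); print(n,w,[tuple(float(v) for v in np.round(x,2)) for x in best[:3]])
E
```

```text
t 15.15 tcp [ 382.24 -352.62  389.44] f [ 0.25  0.35 -1.1 ] gap -0.0
axes x [-0.    -0.002 -1.   ] y [-0.996  0.084  0.   ] z [ 0.084  0.996 -0.002]
tip [ 382.2 -352.9  216.4] j [-0.887  0.282 -0.296  0.992 -0.001 -0.803]
top before [(0.47, -63.0, 0.0, -0.5), (0.47, -63.0, 1.0, 0.0), (0.47, -66.0, 0.0, -0.5)]
side before [(0.64, -73.0, 0.0, 1.0), (0.64, -73.0, 0.0, 1.5), (0.64, -72.0, 0.0, 1.0)]
top after [(0.52, 44.0, 0.5, 0.0), (0.52, 44.0, 0.0, 0.5), (0.52, 44.0, -0.5, 1.0)]
side after [(0.66, 48.0, 0.0, 2.0), (0.66, 49.0, 0.0, 2.0), (0.66, 47.0, -0.5, 2.0)]
```

```bash
python3 -c "
from cell import bot
print(bot.job_done())"
```

```text
the job is handed in; nothing more can be done
None
```

I turned the selector to step 6 with the shut fingertip, pushing from one side only. I took the finger clear, and only then pressed the far half of the rocker down to its stop. The job was handed in at about 15 s of the 45 s allowed; no verdict is reported.

**Last checks**
- **Selector:** it points straight at the sixth dot. Step 6 is 45° and the allowed band is about ±5.7°. The top camera reads 44–44.5°. The side camera reads 40.5–48° depending on the method, so the spread is nearly as wide as the band.
- **Rocker:** it is on. Its far half dropped from 11.1 to 7.4 mm and its near half rose from 8.8 to 11.7 mm. The pressing force reached 17.7 N at the stop, well above the roughly 4 N needed but under the 40 N limit.
- **Other things:** the timer knob and all the loose things look unmoved in before/after pictures. I compared these by eye only, not by measurement. The arm ended well clear, touching nothing.

**Checks that disagreed or failed**
- **Starting angle:** most of my fits put the selector at about −65°, and one side fit gave −73°. None matched step 2 (−75°), and I did not find out why.
- **Script error:** one measuring script stopped with an error after too many calibration calls. I fixed it and ran it again, and nothing in the scene moved.

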